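# Open the double-locked rolling guide

## Robot

A 6-joint arm with a two-finger parallel gripper is mounted at the origin on the work surface. World frame = base frame: x ahead of the robot, y to its left, z up, the work surface at z = 0. Lengths are in mm, angles in rad, forces in N, time in s.
With the tool pointing down it reaches from about 250 to 800 mm from the base axis. Payload 8.5 kg.
Tool frame: the origin (TCP) lies at the very end of the fingers, on their centre line; the grasp point (between the pads) lies 19 mm behind it; x points along the fingers, y is the direction in which the jaws open and shut, and the axes are right-handed (so a half turn about x gives the same grasp; the last joint's range is limited). The gripper opens to 85 mm and grips with 20 to 120 N. Pads are 22 mm wide; open, the fingers measure 114 mm over their backs; the gripper's body (76 mm by 85 mm) begins 54 mm behind the grasp point. The pads swing forward as they close: fully open they stand 13 mm farther back than shut.
Start: joints at [-1.285, 0.238, -0.013, 1.319, 0, 1.571], TCP at [147.996, -503.662, 231.276] pointing down, gripper open.
Joint ranges: [-2.66, 2.66], [-1.03, 1.9], [-1.14, 1.46], [-1.82, 2.27], [-1.45, 1.34], [-3.14, 3.14]. Speed limits (rad/s): [2.22, 2.22, 2.79, 3.14, 3.14, 3.14].

## Interface

Orientations are given as a rotation vector (axis times angle).
In Python, from cell import movep, movel, goto_joints, grip, wait, inverse_kinematics, camera, MotionError, finish_job, current_time_s, current_joints, current_joint_vel, current_joint_torque, current_tcp_pos, current_tool_rot, current_wrist_force, current_torque, current_width gives the robot as it stands. The module is installed in compiled form; this text tells all that it offers. Calls block until the motion is done:
- movep(position, orientation): joint-space move of the TCP to a pose.
- movel(position, rot=None, velocity=150, until_force=None): straight line of the TCP; rot=None keeps the orientation; velocity is the mean speed in mm/s. With until_force (N) it stops when the force on the tool has changed by that much, and returns True; else False.
- goto_joints(angles): joint-space move.
- grip(opening, f_grip=None): opening from 0.0 (shut) to 1.0 (fully open); f_grip is the grip in N (None keeps the last); returns when the fingers have stopped.
- wait(seconds).
- inverse_kinematics(position, orientation): joint angles nearest the present ones, or None.
- camera(name): name is "side" or "top"; returns a dict with "color" (480x640x3 uint8, red, green, blue), "depth" (480x640 float32, mm along the optical axis (not along the pixel's ray), 0 where there is no reading), "camera_matrix" (3x3 intrinsics, pixels), "xyz" and "attitude" of the camera in the world. Camera axes: x right, y up, looking along -z (the intrinsics and any distortion apply to the point x, -y, -z); pixel columns grow to the right and rows downward; lengths in mm; the calibration is good to about 2 mm. A picture is of the moment at which its call begins.
A pose or a line that the arm cannot do raises MotionError and nothing moves.
- finish_job(): hands the job in, once; it reports no verdict.
Readings, each from a call of its own:
- current_time_s(): time.
- current_joints(): joint angles.
- current_joint_vel(): joint speeds.
- current_joint_torque(): joint torques, N m.
- current_tcp_pos(): TCP position.
- current_tool_rot(): TCP orientation.
- current_wrist_force(): force on the tool from outside, world axes, zero at the start.
- current_torque(): the same for the moment, N m.
- current_width(): opening from 0.0 (shut) to 1.0 (fully open).
Only numpy, scipy, OpenCV 4.12 (cv2) and the standard library are available. Lean on these libraries where they do the work, as an engineer would, in place of code of your own. Each camera call takes 0.05 s, during which the arm holds its last target.

## Task

Open the white plastic rolling guide: slide its small catch all the way back along its rails so that it no longer blocks the swivel latch, swing the latch a full quarter turn off the flap, then raise the flap by its bar until it stands open at 50 degrees or more. Leave catch, latch and flap like that, let go, force nothing past its lock, and do not disturb the cup, dispenser, tongs or platter.

Things in the scene. Friction and masses are not known exactly. Their poses are not given: they have to be found in the camera images.
- guide: White plastic rolling guide, fixed to the counter, 240 x 240 mm. Origin: centre of its underside; x points from its front edge (near the robot) to its back edge, y to its left, z up. Its front strip (x -120 to -50 mm) is a solid deck 50 mm high that carries the steel catch and the steel latch; behind it a trough is covered by the flap. As built the parts lie in this frame (mm): catch knob (-76, -70, 88), latch pivot (-90, 0), flap bar (0, 0, 92), flap hinge (120, 0, 50).
- catch (a joint): Slide of the catch, m: 0 closed, 0.040 fully drawn back (end stop). Grows as the catch slides to the guide's -y side, between two low rails (top 60 mm above the counter). Starts within 5 mm of closed; the inner end of its bar then lies behind (on the +x side of) the latch's ear and stops the latch turning. It stays where it is left; about 1 to 1.5 N moves it.
- catch_knob (a point): Grip point of the catch: on the axis of its upright steel knob, a round post 14 mm in diameter standing from 64 to 100 mm above the counter, this point being at 88 mm. The knob stands on a flat bar 12 mm wide. It moves with the catch.
- latch (a joint): Turn of the latch about its upright pivot, rad: about 0 (-0.08 to 0 at the start) when its arm points along the guide's +x over the flap's front edge and holds the flap shut; grows anticlockwise seen from above, its arm swinging towards the guide's +y side, to an end stop at 1.60. The flap clears it from about 1.0. It stays where it is left; about 0.04 Nm turns it.
- latch_fin (a point): Grip point of the latch: in its upright steel fin, 10 mm thick, 75 mm long along the arm (from 15 mm behind the pivot to 60 mm ahead of it), standing from 66 to 100 mm above the counter. This point is 20 mm ahead of the pivot, at mid thickness, 90 mm above the counter; its x axis points along the arm, z up.
- latch_pivot (a point): On the latch's upright turning axis, 90 mm above the counter. The flat arm under the fin is 16 mm wide, 58 to 66 mm above the counter, and reaches 60 mm ahead of and 15 mm behind the pivot; at the same height a flat ear, 14 mm wide, reaches 36 mm sideways from the pivot (towards the guide's -y when shut).
- flap (a joint): Angle of the flap, rad: 0 shut, 1.9 the end stop. Its hinge runs along the guide's y at the back edge; its front edge rises. A stiff hinge holds the flap wherever it is left; about 3 to 5 N at the bar lifts it.
- flap_bar (a point): Centre of the flap's grip bar: a round plastic bar 10 mm in diameter and 90 mm long, along the guide's y, on two end posts, its centre 36 mm above the flap's upper face (92 mm above the counter when shut) and 120 mm ahead of and 42 mm above the hinge line when shut. The flap is a plate 168 x 230 x 6 mm whose upper face lies 56 mm above the counter when shut. The x axis of this point lies in the flap's plane towards the hinge, z out of its upper face.
- flap_hinge (a point): Middle of the flap's hinge line, 50 mm above the counter; y runs along the hinge.
- cup_mid (a point): Loose glass cup, 72 mm wide, 100 mm high; its centre half-way up. Bystander.
- dispenser_mid (a point): Loose stainless pump dispenser, 68 mm wide, 182 mm high, with a short spout; a point on its axis 70 mm above its foot. Bystander.
- tongs_mid (a point): Loose wooden tongs lying flat, 250 mm long, 70 mm wide, 16 mm thick; their centre. Bystander.
- platter_mid (a point): Loose white ceramic platter, 240 mm wide, 28 mm high; its centre half-way up. Bystander.

How it is judged (in metres and radians):
On the way, in this order (a step that is already met when the one before it is completed fails the run):
1. the catch is drawn back (more than 30 mm of its 40 mm) (value of joint catch above 0.03 m), for 0.2 s.
2. the latch is swung off the flap (more than 1.25 rad) (value of joint latch above 1.25 rad), for 0.2 s.
3. the flap is raised (more than 0.80 rad) (value of joint flap above 0.8 rad), for 0.2 s.
At the end, for the whole second after the job is handed in: The catch stays drawn back by more than 30 mm, the latch stays turned by more than 1.25 rad, and the flap stands still, open by more than 0.80 rad (46 degrees), with the robot off everything (value of joint catch above 0.03 m and value of joint latch above 1.25 rad and value of joint flap above 0.8 rad and velocity of joint flap between -0.05 and 0.05 rad/s); the robot touches nothing.
It fails at once if the latch is forced past the closed catch (turned over 0.35 rad with the catch less than 20 mm drawn) (value of joint latch above 0.35 rad and value of joint catch below 0.02 m).
It fails at once if the flap is forced past the closed latch (raised over 0.10 rad with the latch turned less than 0.6 rad) (value of joint flap above 0.1 rad and value of joint latch below 0.6 rad).
It fails at once if the cup is moved more than 30 mm or tipped (distance of cup_mid from where it was at the start of the episode above 0.03 m or angle between cup_mid's own z axis and vertical above 0.4 rad).
It fails at once if the dispenser is moved more than 30 mm or tipped (distance of dispenser_mid from where it was at the start of the episode above 0.03 m or angle between dispenser_mid's own z axis and vertical above 0.4 rad).
It fails at once if the tongs or the platter are moved more than 30 mm (distance of any of tongs_mid, platter_mid from where it was at the start of the episode above 0.03 m).
It also fails if it takes over 61 s, if anything falls off the work surface, if the arm or the gripper's body presses on something with over 40 N, if the wrist force passes 120 N, or if a joint passes its speed limit or range.

## Working session

There is one attempt and no reset: what is moved stays moved. The work goes in short steps, each a Python script; the robot and the scene stay as the last script left them, time stands still between calls to the robot, and variables do not carry over. Pictures are saved under pics/ and viewed, and the job is handed in when it is done.

```bash
mkdir -p pics; ls
python3 - <<'E'
from cell import *
import cv2,numpy as np
for n in("top","side"):
    c=camera(n); cv2.imwrite(f"pics/{n}0.png",c["color"][...,::-1]); np.savez(f"{n}0.npz",**{k:np.array(v) for k,v in c.items()})
    print(n,c["camera_matrix"],c["xyz"],c["attitude"],[k for k in c],(c["depth"]>0).mean())
print(current_time_s(),current_tool_rot(),current_width())
E
```

```text
pics
top [[616.50147885   0.         312.47996028]
 [  0.         616.50147885 238.90164743]
 [  0.           0.           1.        ]] [ 394.37067795  -35.3392636  1974.53656971] [ 0.07475053 -0.07085164 -1.59663034] ['color', 'depth', 'camera_matrix', 'xyz', 'attitude'] 0.9958951822916666
side [[444.26969303   0.         321.59134284]
 [  0.         444.26969303 241.77145436]
 [  0.           0.           1.        ]] [271.26672011 653.12101455 969.62616815] [ 0.21074757 -0.91544275 -2.57000329] ['color', 'depth', 'camera_matrix', 'xyz', 'attitude'] 0.995908203125
0.1 [ 2.0684672   0.29892173 -2.06887515] 0.9976464067622776
```

View pics/top0.png

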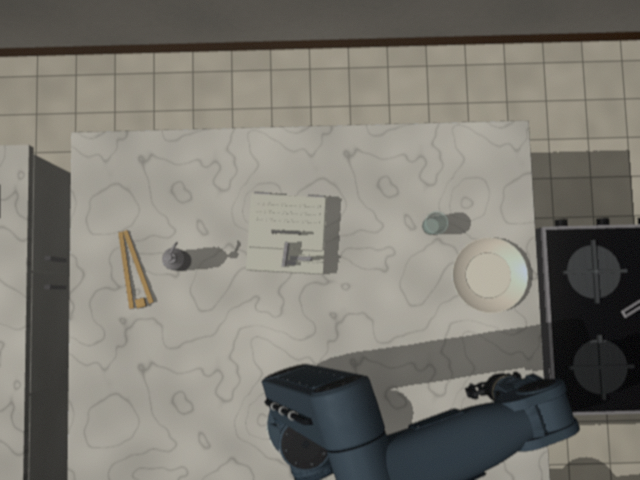

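View pics/side0.png

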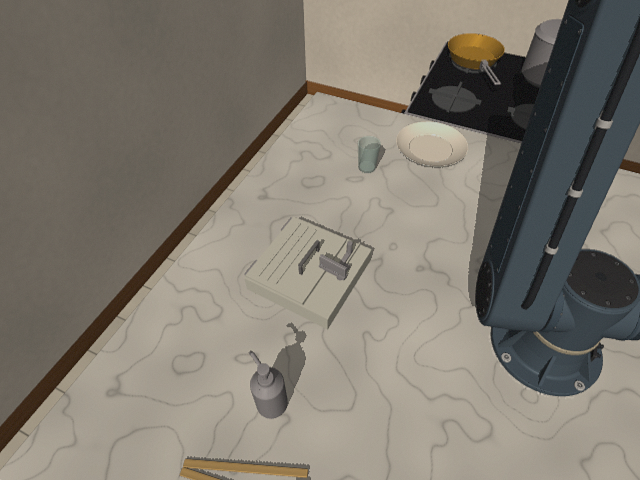

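The guide is at about (287,233) in the top view and (310,270) in the side view. Its +x points up in the top image, with the catch side (-y) on the right. The cup (435,223) and platter (491,274) are to the right, the dispenser (176,259) and tongs (135,270) to the left.

```bash
cat > h.py <<'E'
import numpy as np,cv2
from scipy.spatial.transform import Rotation as R
def load(n): 
    d=np.load(n); return {k:d[k] for k in d}
def cloud(c):
    K=c["camera_matrix"];D=c["depth"];v,u=np.mgrid[:480,:640]
    p=np.stack([(u-K[0,2])/K[0,0]*D,-(v-K[1,2])/K[1,1]*D,-D],-1)
    return p@R.from_rotvec(c["attitude"]).as_matrix().T+c["xyz"]
def ray(c,u,v,z):
    K=c["camera_matrix"];d=R.from_rotvec(c["attitude"]).apply([(u-K[0,2])/K[0,0],-(v-K[1,2])/K[1,1],-1])
    return c["xyz"]+d*(z-c["xyz"][2])/d[2]
def crop(img,x0,y0,x1,y1,s,f):
    cv2.imwrite(f,cv2.resize(np.ascontiguousarray(img[y0:y1,x0:x1,::-1]),None,fx=s,fy=s,interpolation=cv2.INTER_CUBIC))
E
python3 - <<'E'
from h import *
t=load("top0.npz");s=load("side0.npz")
crop(t["color"],240,180,345,285,6,"pics/topc.png")
crop(s["color"],235,205,385,335,5,"pics/sidec.png")
for n,c in(("top",t),("side",s)):
    P=cloud(c);z=P[...,2]
    roi=np.zeros((480,640),bool)
    if n=="top": roi[180:285,240:345]=1
    else: roi[205:335,235:385]=1
    print(n,"counter z",np.median(z[roi&(abs(z)<15)]))
    m=roi&(z>40)&(z<62); p=P[m]
    print(" guide rect",cv2.minAreaRect(p[:,:2].astype(np.float32)),np.median(p[:,2]))
    m=roi&(z>75)&(z<110)
    k,lab=cv2.connectedComponents(m.astype(np.uint8))
    for i in range(1,k):
        q=P[lab==i]; vv,uu=np.where(lab==i)
        if len(q)>3: print(" comp",len(q),uu.mean().round(1),vv.mean().round(1),q.mean(0).round(1),q[:,2].max().round(1),cv2.minAreaRect(q[:,:2].astype(np.float32)))
E
```

```text
top counter z 0.1858236682783172
 guide rect ((598.1864013671875, 48.940216064453125), (240.2325439453125, 248.82969665527344), 85.20149993896484) 53.964834670110804
 comp 97 285.3 231.4 [593.8  49.5  96. ] 107.8 ((593.97216796875, 49.18700408935547), (90.08273315429688, 10.090592384338379), 85.08256530761719)
 comp 93 284.8 253.3 [526.3  52.5  98.3] 108.8 ((527.5199584960938, 52.58568572998047), (10.410724639892578, 74.54124450683594), 80.69811248779297)
 comp 17 308.5 257.6 [511.1 -19.3  98.9] 108.6 ((510.84112548828125, -19.372493743896484), (9.170454025268555, 11.159626960754395), 88.3930435180664)
side counter z -0.761792995508813
 guide rect ((596.1862182617188, 49.20014953613281), (243.6751708984375, 247.40138244628906), 85.24015808105469) 54.21364334366763
 comp 148 307.9 254.1 [592.4  54.   92.6] 99.5 ((592.8811645507812, 49.2208137512207), (93.49053192138672, 11.092881202697754), 84.31062316894531)
 comp 46 349.1 245.2 [510.3 -15.6  91.5] 103.0 ((510.70648193359375, -16.469482421875), (11.77725601196289, 11.718338012695312), 77.12753295898438)
 comp 248 332.9 264.2 [523.6  56.2  91.3] 103.1 ((525.4769897460938, 54.758628845214844), (12.935687065124512, 74.41448211669922), 79.76972961425781)
```

View pics/topc.png

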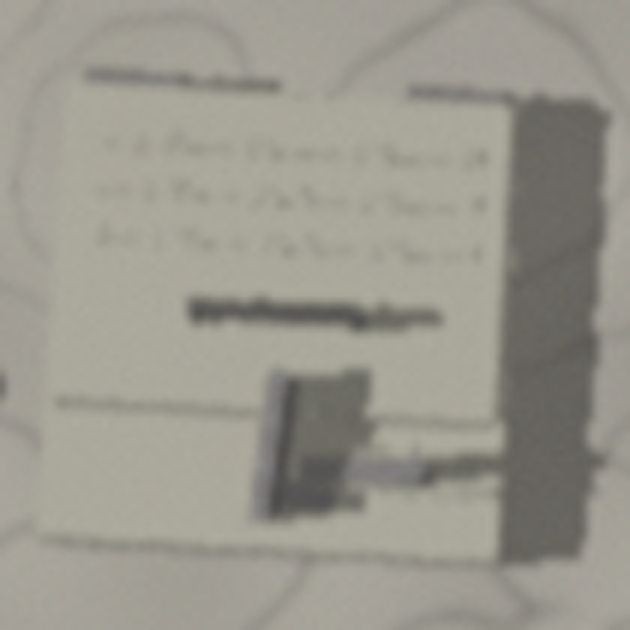

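View pics/sidec.png

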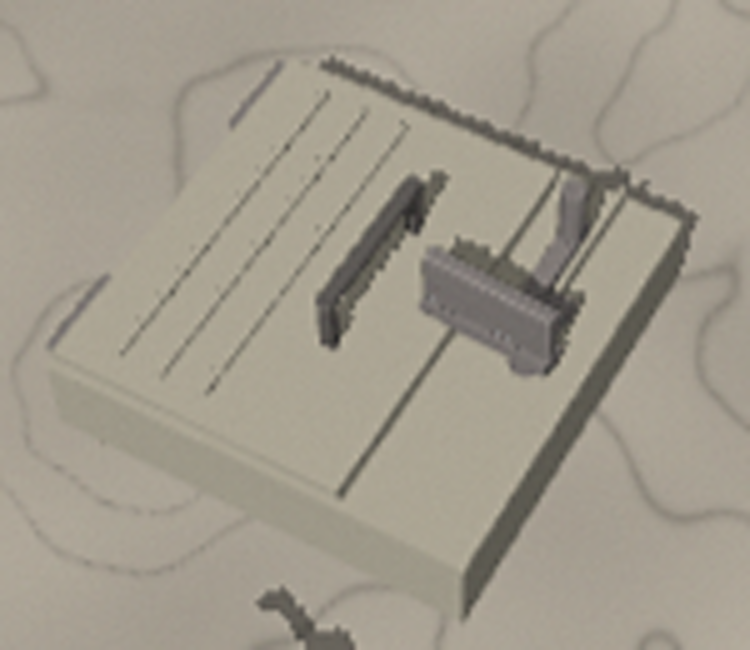

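The crops show the fin (about (268,445) in the top crop), knob, bar and guide edges clearly. The top and side views agree within 3 mm, and the sizes match (90x10 bar, 75x10 fin). The guide's yaw is about -4.8° and its origin about (593.4, 49.2). The latch is at about -0.08 rad and the catch about 3 mm drawn. Next is an IK check of the whole plan.

```bash
cat >> h.py <<'E'
YAW=np.deg2rad(-4.85); O=np.array([593.4,49.2,0.])
def G(x,y,z): return O+R.from_euler('z',YAW).apply([x,y,z])
def rot(a):  # tool down, jaw axis y at world yaw a
    x=np.array([0,0,-1.]);y=np.array([np.cos(a),np.sin(a),0]);return R.from_matrix(np.stack([x,y,np.cross(x,y)],1)).as_rotvec()
E
python3 - <<'E'
from h import *
from cell import *
print(R.from_rotvec(current_tool_rot()).as_matrix().round(2))
for s in(0,np.pi):
    for n,p,a in(("knob",G(-76,-73,75),YAW+np.pi/2),("knobend",G(-76,-110,75),YAW+np.pi/2),("fin",G(-70,0,75),YAW+np.pi/2-.08),("finend",G(-90,20,75),YAW+np.pi/2+1.52),("bar",G(0,0,80),YAW+np.pi),("barend",G(120-34,0,172),YAW+np.pi)):
        q=inverse_kinematics(p,rot(a+s)); print(n,p.round(1),None if q is None else np.round(q,2))
E
```

```text
[[-0.    0.28 -0.96]
 [ 0.   -0.96 -0.28]
 [-1.   -0.    0.  ]]
knob [511.5 -17.1  75. ] [-0.03  0.32 -0.32  0.93  0.    0.05]
knobend [508.4 -54.   75. ] [-0.11  0.32 -0.33  0.93  0.   -0.02]
fin [523.7  55.1  75. ] [ 0.1   0.34 -0.29  0.94  0.    0.27]
finend [505.4  76.7  75. ] [ 0.15  0.32 -0.33  0.93  0.   -1.28]
bar [593.4  49.2  80. ] [ 0.08  0.44 -0.11  1.02  0.   -1.4 ]
barend [679.1  41.9 172. ] [ 0.06  0.53  0.29  1.33  0.   -1.42]
knob [511.5 -17.1  75. ] [-0.03  0.32 -0.32  0.93  0.   -3.09]
knobend [508.4 -54.   75. ] [-0.11  0.32 -0.33  0.93  0.    3.12]
fin [523.7  55.1  75. ] [ 0.1   0.34 -0.29  0.94  0.   -2.87]
finend [505.4  76.7  75. ] [ 0.15  0.32 -0.33  0.93  0.    1.86]
bar [593.4  49.2  80. ] [ 0.08  0.44 -0.11  1.02  0.    1.74]
barend [679.1  41.9 172. ] [0.06 0.53 0.29 1.33 0.   1.72]
```

Run:
```python
from h import *
from cell import *
a=YAW+np.pi/2
grip(0.45,30)
movep(G(-76,-73.5,170),rot(a))
print("down hit",movel(G(-76,-73.5,72),velocity=80,until_force=8),current_tcp_pos())
grip(0.0,30); print("w",current_width(),current_wrist_force(),current_time_s())
p0=np.array(current_tcp_pos())
h=movel(p0+(G(0,-39,0)-O),velocity=40,until_force=12)
print("hit",h,np.array(current_tcp_pos())-p0,current_wrist_force(),current_width())
wait(.3)
c=camera("top");crop(c["color"],240,180,345,285,6,"pics/topd.png")
grip(0.45); movel(np.array(current_tcp_pos())+[0,0,80],velocity=150)
c=camera("side");crop(c["color"],235,205,385,335,5,"pics/sided.png");np.savez("side1.npz",**c)
c=camera("top");np.savez("top1.npz",**c);crop(c["color"],240,180,345,285,6,"pics/tope.png")
print(current_time_s())
```

```text
down hit False [511.81838577 -17.62517572  72.4555765 ]
w 0.14829297353882576 [-0.73735006 -0.93061726  3.49784395] 4.5167
hit True [-3.04472970e+00 -3.71310514e+01 -1.89256784e-03] [-0.29797196  2.97520602  3.76508424] 0.1473054828050844
6.9583
```

View pics/sided.png

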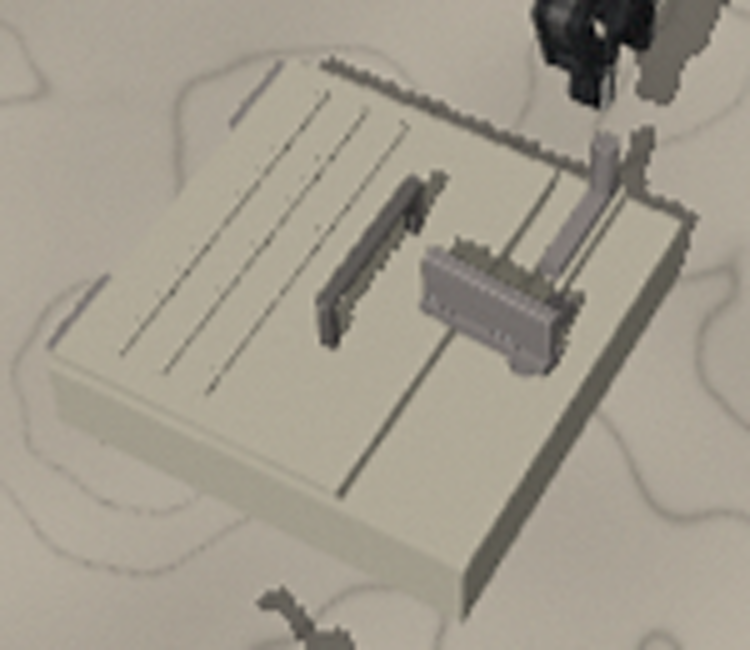

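The knob is at the far right of the rails (crop (605,165)). It was drawn 37 mm and the stop was felt. Now the latch.

Run:
```python
from h import *
from cell import *
P=G(-90,0,0)[:2]
def pose(phi,z,r=20):
    w=YAW+phi; return np.array([P[0]+r*np.cos(w),P[1]+r*np.sin(w),z]),rot(w+np.pi/2)
p,o=pose(-.08,160); movep(p,o)
p,o=pose(-.08,73); print("down hit",movel(p,o,velocity=80,until_force=8),current_tcp_pos())
f0=np.array(current_wrist_force())
grip(0.0,30); print("w",current_width(),np.array(current_wrist_force())-f0,current_time_s())
for phi in np.arange(0.08,1.53,.16):
    p,o=pose(phi,73); h=movel(p,o,velocity=30,until_force=25)
    print(round(phi,2),h,(np.array(current_wrist_force())-f0).round(1),round(current_width(),3),np.round(current_torque(),2),np.round(current_joints()[5],2))
    if h: break
print(current_time_s())
grip(0.4); movel(np.array(current_tcp_pos())+[0,0,85],velocity=150)
c=camera("side");crop(c["color"],235,205,385,335,5,"pics/sidef.png");np.savez("side2.npz",**c)
z=cloud(c);roi=np.zeros((480,640),bool);roi[205:335,235:385]=1
m=roi&(z[...,2]>75)&(z[...,2]<110);k,lab=cv2.connectedComponents(m.astype(np.uint8))
for i in range(1,k):
    q=z[lab==i]
    if len(q)>8: print(len(q),q.mean(0).round(1),cv2.minAreaRect(q[:,:2].astype(np.float32)))
print(current_time_s())
```

```text
down hit False [523.84078248  53.59013731  73.47808055]
w 0.11390661313712927 [-1.96647211 -4.94612267  5.2592453 ] 9.0667
0.08 False [-2.8 -4.7  6.1] 0.108 [-0.84  0.26  0.11] 0.11
0.24 False [-2.  -3.6  6.6] 0.11 [-0.77  0.29  0.14] -0.04
0.4 False [-1.7 -3.7  5.6] 0.112 [-0.6   0.34  0.04] -0.2
0.56 False [-2.5 -2.9  6.4] 0.11 [-0.49  0.37  0.1 ] -0.35
0.72 False [-3.8 -2.5  6.9] 0.112 [-0.32  0.49  0.07] -0.5
0.88 False [-3.2 -1.8  7. ] 0.113 [-0.21  0.57  0.07] -0.66
1.04 False [-4.  -0.6  7.5] 0.109 [-0.18  0.72 -0.02] -0.81
1.2 False [-3.6 -1.   8.2] 0.11 [-0.07  0.76  0.  ] -0.97
1.36 False [-4.9 -0.   8.5] 0.114 [-0.02  0.88 -0.06] -1.13
1.52 False [-5.6 -0.3 10.3] 0.107 [ 0.05  1.14 -0.04] -1.29
12.15
147 [592.4  54.2  92.8] ((592.800537109375, 49.721824645996094), (91.8773193359375, 11.139693260192871), 84.91531372070312)
195 [505.4  85.2  92.8] ((506.3485412597656, 80.46957397460938), (74.37702941894531, 11.298591613769531), 82.06126403808594)
13.275
```

View pics/sidef.png

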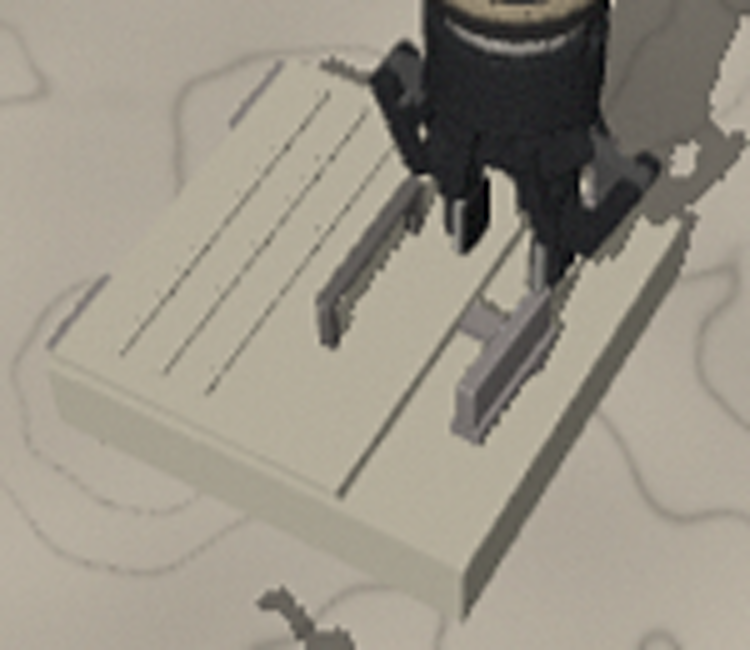

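The latch measures about 1.52 rad in the side view, swung parallel to the front edge. The bar is clear, at x≈593. Now the flap, with the tool following part of the tilt.

```bash
cat > flap.py <<'E'
from h import *
from cell import *
o0=R.from_rotvec(rot(YAW+np.pi)); ay=R.from_euler('z',YAW).apply([0,1,0])
def pose(th,k=0.45,d=14):
    b=G(120-120*np.cos(th)+42*np.sin(th),0,50+120*np.sin(th)+42*np.cos(th))
    r=R.from_rotvec(ay*k*th)*o0
    return b+r.apply([d,0,0]),r.as_rotvec(),r
E
python3 - <<'E'
from flap import *
for th in(0,.3,.6,.98):
    p,o,_=pose(th); q=inverse_kinematics(p,o); print(p.round(1),None if q is None else np.round(q,2))
    if q is None: raise SystemExit
p,o,_=pose(0); grip(0.4)
movep(p+[0,0,75],o)
print("down hit",movel(p,velocity=80,until_force=8),current_tcp_pos())
f0=np.array(current_wrist_force())
grip(0.0,45); print("w",current_width(),(np.array(current_wrist_force())-f0).round(1),current_time_s())
for th in np.arange(.07,.99,.07):
    p,o,_=pose(th); h=movel(p,o,velocity=35,until_force=25)
    print(round(th,2),h,(np.array(current_wrist_force())-f0).round(1),round(current_width(),3))
    if h: break
print(current_time_s())
c=camera("side");crop(c["color"],205,165,385,335,4,"pics/sideg.png")
E
```

```text
[593.4  49.2  78. ] [ 0.08  0.44 -0.11  1.01  0.   -1.4 ]
[609.2  47.9 111.7] [ 0.07  0.54  0.14  1.3   0.02 -1.42]
[634.2  45.7 138.9] [ 0.05  0.69  0.45  1.6   0.04 -1.44]
[675.2  42.3 160.4] [ 0.04  0.96  1.01  2.05  0.05 -1.46]
down hit False [593.74574547  49.23549345  78.50471606]
w 0.09435371518329294 [-3.4  0.9  4.8] 15.3833
0.07 False [-5.   0.3  2.2] 0.098
0.14 False [-5.5  0.8  3. ] 0.096
0.21 False [-6.3  1.3  4.3] 0.093
0.28 False [-6.5  0.8  3.8] 0.089
0.35 False [-7.7  0.6  4.4] 0.095
0.42 False [-7.6  1.5  5.1] 0.092
0.49 False [-7.4  0.7  7.7] 0.094
0.56 False [-9.   1.   8.4] 0.093
0.63 False [-8.3  2.3  8.1] 0.094
0.7 False [-8.5  0.3 10.1] 0.096
0.77 False [-8.7  1.2  9.6] 0.095
0.84 False [-8.3  1.2 11.8] 0.094
0.91 False [-7.6  1.3 12.5] 0.095
0.98 False [-7.6  1.2 13.1] 0.091
20.9583
```

View pics/sideg.png

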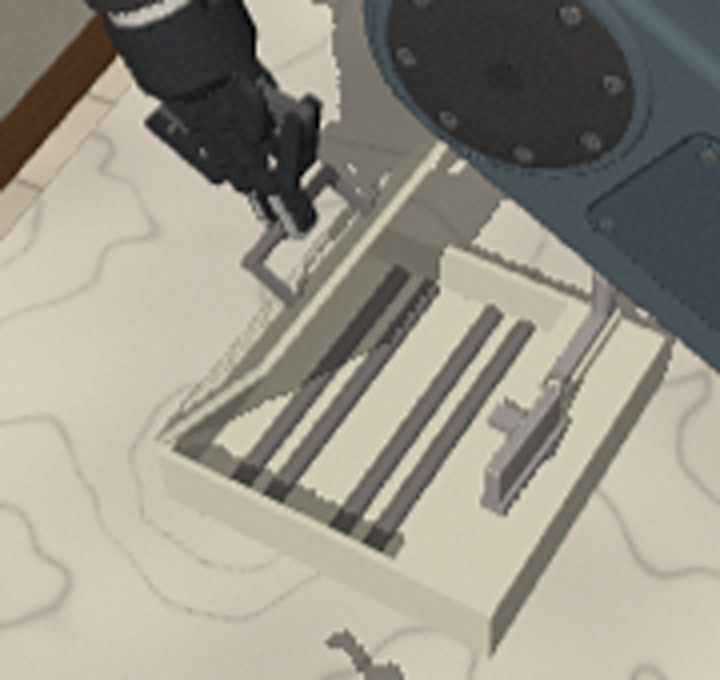

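The flap is open with the bar held (crop (290,215)), and the latch and catch are unchanged. Next I release and retract along the tool axis.

Run:
```python
from flap import *
p,o,r=pose(.98)
grip(0.28); print(current_width(),np.round(current_wrist_force(),1))
back=-r.apply([1,0,0]); p=np.array(current_tcp_pos())
for d in(70,55,45):
    try: print(d,movel(p+back*d,velocity=60,until_force=10)); break
    except MotionError as e: print(d,e)
p=np.array(current_tcp_pos()); print(p,np.round(current_wrist_force(),1))
movel(p+[-20,0,110],rot(YAW+np.pi),velocity=100)
p=np.array(current_tcp_pos());print(p)
goto_joints([-1.0]+list(current_joints()[1:]))
wait(.5)
for n in("top","side"):
    c=camera(n);np.savez(f"{n}3.npz",**c)
    cv2.imwrite(f"pics/{n}3.png",c["color"][...,::-1])
print(current_time_s())
s=load("side3.npz");z=cloud(s);L=(z-O)@R.from_euler('z',YAW).as_matrix()
# flap upper/lower face: points above deck in trough region
m=(L[...,2]>80)&(L[...,2]<200)&(abs(L[...,1])<110)&(L[...,0]>20)&(L[...,0]<200)
q=L[m]; top=q[q[:,2]>np.percentile(q[:,2],97)]
print(len(q),"flap top edge",top.mean(0).round(1),"angle",np.degrees(np.arctan2(top[:,2].mean()-50,120-top[:,0].mean())))
m=(L[...,2]>75)&(L[...,2]<106)&(L[...,0]<-40)&(L[...,0]>-130)&(abs(L[...,1])<130)
k,lab=cv2.connectedComponents(m.astype(np.uint8))
for i in range(1,k):
    w=L[lab==i]
    if len(w)>8: print(len(w),w.mean(0).round(1),cv2.minAreaRect(w[:,:2].astype(np.float32)))
```

```text
0.28406797668099465 [-0.1  0.4 -1.2]
70 the arm cannot follow that straight line within its joint ranges
55 the arm cannot follow that straight line within its joint ranges
45 the arm cannot follow that straight line within its joint ranges
[675.56044971  42.15572201 160.10161   ] [-0.1  0.4 -1.2]
[655.64981807  42.11506812 268.98011955]
25.55
965 flap top edge [ 27.6   3.7 191.6] angle 56.86216478820183
48 [ -76.9 -107.3   91.7] ((-76.35650634765625, -108.58326721191406), (12.592107772827148, 12.55679988861084), 69.62683868408203)
199 [-90.8  27.3  93. ] ((-89.12411499023438, 23.008882522583008), (77.11579895019531, 11.41571044921875), 86.66888427734375)
```

View pics/side3.png

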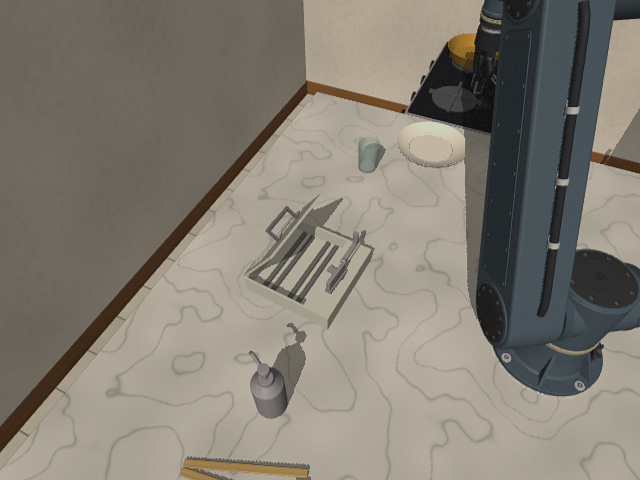

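View pics/top3.png

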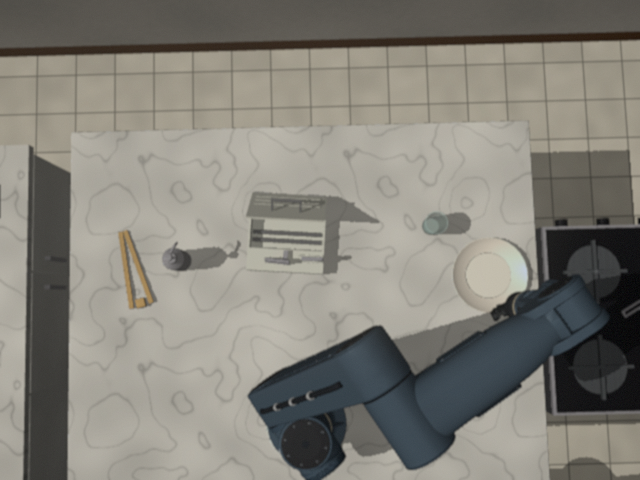

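The views show the flap up at about 57° and the latch at 86.7°. The knob is at y=-108.6 in the guide frame, so the catch is about 38.6 mm drawn. The cup, dispenser, tongs and platter are at their original pixels, and the arm is clear of everything.

Run:
```python
from cell import *
print(current_wrist_force(),abs(current_joint_vel()).max() if hasattr(current_joint_vel(),'max') else current_joint_vel(),current_time_s())
print(finish_job())
```

```text
[ 0.21641492 -0.26036579  0.71424822] 0.0008753435536415193 25.55
the job is handed in; nothing more can be done
None
```

The guide is open and I handed the job in at about 25.6 s. No verdict is reported, so success rests on my own last camera checks:

| Part | Last measured | Needed |
|---|---|---|
| Catch | about 38.6 mm drawn | more than 30 mm |
| Latch | about 1.51 rad | more than 1.25 rad |
| Flap | about 57° | at least 50° |

- **Catch:** I gripped the knob and drew it 37 mm until I felt the end stop.
- **Latch:** I gripped the fin and swung it round its pivot.
- **Flap:** I gripped the bar, lifted the flap along its arc and let go. It stayed up.
- **Clearance:** The wrist force was under 1 N with the arm well clear. The cup, dispenser, tongs and platter are where they started, judged by eye against the first pictures.

Two things did not go exactly as planned:
- **Retreat:** The straight pull-back along the tilted tool after letting go was out of joint range. I instead backed off upwards while straightening the tool. That move had no force stop, but the flap measured 57° afterwards.
- **Camera agreement:** The top and side views differed by up to about 3 mm on the knob, which the grasps tolerated.

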